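# Nest the biscuit cutters and cover the tin

### The job

Put the biscuit cutters away in their tin: stand the smallest cutter upright in the middle of the round tray, set the medium one over it and then the large one over both, so that all three stand flat on the tray floor, and last set the tin's cover over the nest so that it sits flat inside the tray's rim. Set each one down, do not drop it, and leave the glass dish, the tea light and the teaspoon where they are.

Things in the scene. Friction and masses are not known exactly. Their poses are not given: they have to be found in the camera images.
- cutter_small: smallest biscuit cutter, loose: open steel ring, 36 mm outer diameter, wall 2.5, 26 high; a 14 mm wide strap bows over it (underside at 29, 27 clear between its legs), on it a wooden grip bar 26 long, 14 wide, 12 high; total height 44, 50 g. Origin: ring centre, lower edge; z up, x along strap and bar: pinch the bar across y, TCP about 5 mm above its top.
- cutter_medium: medium biscuit cutter, loose: open steel ring, 60 mm outer diameter, wall 2.5, 32 high; a 14 mm wide strap bows over it (underside at 49, 51 clear between its legs), on it a wooden grip bar 26 long, 14 wide, 12 high; total height 64, 80 g. Origin: ring centre, lower edge; z up, x along strap and bar: pinch the bar across y, TCP about 5 mm above its top.
- cutter_large: largest biscuit cutter, loose: open steel ring, 84 mm outer diameter, wall 2.5, 38 high; a 14 mm wide strap bows over it (underside at 69, 75 clear between its legs), on it a wooden grip bar 26 long, 14 wide, 12 high; total height 84, 110 g. Origin: ring centre, lower edge; z up, x along strap and bar: pinch the bar across y, TCP about 5 mm above its top.
- tin_cover: tin cover, loose: steel cylinder, 109 mm outer, 104 inner diameter, open below, flat top at 92 (inside height 89); on it a round wooden knob, 24 mm diameter, from 96 to 110 mm above the lower edge, on a 16 mm neck; 200 g. Origin: centre of the lower edge; z up. Grip the knob from any side, TCP about 5 mm above its top.
- tin_tray: round steel tray of the tin, flat and open, fixed to the worktop: floor 3 mm thick, rim 9 mm high, 132 mm outer and 126 mm inner diameter, so the cover goes inside the rim with 8 mm to spare all round. Origin: centre of the underside, on the worktop; z up; the floor on which things stand is 3 mm above the origin.
- glass_dish: small glass dish, 89 mm across, 34 mm high, a bystander behind the work; origin at the centre of its underside. Leave it alone.
- tea_light: tea light, 38 mm across, 15 mm high, a bystander behind the work on the right; origin at the centre of its underside. Leave it alone.
- teaspoon: teaspoon lying behind the work on the left, 130x27x11 mm, length along its x axis, a bystander; origin at the centre of its underside. Leave it alone.

How it is judged:
By the outcome, as a careful person would: the job done as asked, in the order asked, and still so for the second after the job is handed in, with the robot touching nothing.
It also fails if it takes over 112 s, if anything falls off the work surface, if the arm or the gripper's body presses on something with over 40 N, if the wrist force passes 120 N, or if a joint passes its speed limit or range.

### The arm

A 6-joint arm with a two-finger parallel gripper is mounted at the origin on a cart in front of the work surface, level with it; the furniture and walls round the work are solid. World frame = base frame: x ahead of the robot, y to its left, z up, the work surface at z = 0. Lengths are in m, angles in degrees, forces in N, time in s.
With the tool pointing down it reaches from about 0.375 to 0.925 m from the base axis. Payload 5.7 kg.
Tool frame: the origin (TCP) lies between the finger pads, 19 mm behind the fingertips; this is the grasp point; z points along the fingers, y is the line along which they close (so a half turn about z gives the same grasp; the last joint's range is limited). The gripper opens to 85 mm and grips with 20 to 120 N. Pads are 22 mm wide; open, the fingers measure 114 mm over their backs; the gripper's body (76 mm by 85 mm) begins 54 mm behind the grasp point. The pads swing forward as they close: fully open they stand 13 mm farther back than shut.
Start: joints at [70.697, 20.558, 86.54, -0, 72.909, -6.595], TCP at [0.132, 0.585, 0.25] pointing down, gripper open.
Joint ranges: [-170.27, 170.27], [-57.76, 135], [12.27, 136.19], [-55.21, 235.2], [11.17, 155.16], [-170.74, 170.74]. Speed limits (degrees/s): [136.94, 136.94, 180, 180, 180, 180].

### API

Orientations are given as [roll, pitch, yaw] about the fixed x, y, z axes, in that order (R = Rz(yaw) Ry(pitch) Rx(roll)).
In Python, from workcell import manip gives the robot as it stands.
- The arm moves only by the tool arm_command, never from a script. Its argument "moves" is one flat list of numbers, 4 for each row, row after row: the shift along the world's x, y, z in m, then the turn about the world's z in degrees. A call has 1 to 12 rows; each row is the pose to reach, as a shift and turn from the pose commanded when the call began; what a row does not reach only later rows make up. A row lasts 1/8 s, in which the tool goes at most 62.5 mm and 10.7 degrees, less where a joint would pass 70% of its speed; a pose out of reach is approached as far as the arm can. A call with a gripper value outside its range is refused whole. "gripper" is the closure, from -1 (fully open) to 1 (shut), so that 0 is half open, set as the call begins (left out, the last holds). The fingers move at their own pace and stop on an object; "grip_force" is the grip in N (left out, the last holds). Time passes only in rows, so rows that repeat a pose let the fingers close. It gives the time, the measured TCP pose, the force, the opening and the grip force at its end, in the units of the state.
- manip.state(): the state, without advancing time (a new reading comes with each control period).
- manip.read_camera(name): name is "scene" or "top"; returns a dict with "img" (400x640x3 uint8, red, green, blue), "z_map" (400x640 float32, m along the optical axis (not along the pixel's ray), 0 where there is no reading), "intrinsics" (3x3 intrinsics, pixels), "view" (4x4, takes a point from world to camera coordinates). Camera axes: x right, y down, z forward; pixel columns grow to the right and rows downward; lengths in m; the calibration is good to about 2 mm. A picture is of the moment at which its call begins.
- manip.sign_off(): hands the job in; it is judged then, once.
Trained networks look in a picture, given as the dict that the camera call returned (one of the last four; its "shot" number tells which), for a name from the list of things; names that differ only in an ending like _2 or _b are one class to them, and where a whole thing is asked for, a point or a joint stands for the part that bears it (a point fixed in the world has none). Each returns a list of dicts, best first, with "confidence" (0 to 1); they miss things now and then, are a little off and sometimes report something else, mostly with a low value. They report only what shows in the picture. A call takes as long as a camera call.
- manip.spot_in(picture, query): "uv" ([column, row] in pixels, amid what is visible of it).
- manip.tip_of(picture, query): "uv" ([column, row] in pixels: a listed point, or the origin of a listed thing).
The state is a dict: "clock": time; "q": joint angles; "qd": joint speeds; "joint_torque": joint torques, N m; "tool_pos": TCP position; "orientation": TCP orientation; "wrist_force": force on the tool from outside, world axes, zero at the start; "torque": the same for the moment, N m; "width": finger opening in m; "finger_force": force on a finger pad.
Only numpy, scipy, OpenCV 4.12 (cv2) and the standard library are available. Lean on these libraries where they do the work, as an engineer would, in place of code of your own. Each camera call takes 0.05 s, during which the arm holds its last target. There are 200 camera calls.

## Working session

There is one attempt and no reset: what is moved stays moved. The work goes in short steps, Python scripts to look and compute and a tool call to move; the robot and the scene stay as the last step left them, time stands still between calls to the robot, and variables do not carry over. Pictures are saved under pics/ and viewed, at most 14 in all, crops included, and the job is handed in when it is done.

Besides the shell and the picture viewer there is one more tool, called after ">>>" as name(argument=value, ...) on one line, values as JSON. arm_command: Moves the arm, as the interface text tells. Its arguments: {"type":"object","properties":{"moves":{"type":"array"},"gripper":{"type":"number"},"grip_force":{"type":"number"}},"required":["moves"]}

```bash
mkdir -p pics; cat > h.py <<'E'
from workcell import manip
import numpy as np, cv2
def world(p,u,v,z=None):
    K=np.array(p["intrinsics"]);T=np.linalg.inv(np.array(p["view"]))
    r=np.linalg.inv(K)@[u,v,1]
    if z is None:
        d=p["z_map"][int(round(v)),int(round(u))]; return T[:3,:3]@(r*d)+T[:3,3]
    d=T[:3,:3]@r; return T[:3,3]+d*(z-T[2,3])/d[2]
def cloud(p):
    K=np.array(p["intrinsics"]);T=np.linalg.inv(np.array(p["view"]))
    v,u=np.mgrid[:400,:640]; d=p["z_map"]
    c=np.stack([(u-K[0,2])/K[0,0]*d,(v-K[1,2])/K[1,1]*d,d],-1)@T[:3,:3].T+T[:3,3]
    c[d<=0]=np.nan; return c
def save(p,n): cv2.imwrite(f"pics/{n}.png",p["img"][...,::-1])
E
python3 - <<'E'
from h import *
np.set_printoptions(precision=4,suppress=True)
for n in("top","scene"):
    p=manip.read_camera(n);save(p,n+"1")
    print(n,np.linalg.inv(p["view"])[:3,3])
    for q in("cutter_small","cutter_medium","cutter_large","tin_cover","tin_tray","glass_dish","tea_light","teaspoon"):
        for f in(manip.spot_in,manip.tip_of):
            print(q,f.__name__,[(np.round(r["uv"]),round(r["confidence"],2),world(p,*r["uv"])) for r in f(p,q)[:2]])
E
```

```text
top [ 0.2617 -0.0219  1.3821]
cutter_small call [(array([370., 240.]), 0.5, array([ 0.4199, -0.1576,  0.0026]))]
cutter_small call [(array([369., 243.]), 0.51, array([ 0.4065, -0.1497,  0.0482]))]
cutter_medium call [(array([257., 237.]), 0.73, array([0.4187, 0.1819, 0.0662]))]
cutter_medium call [(array([264., 238.]), 0.49, array([0.4253, 0.1697, 0.0024])), (array([370., 246.]), 0.42, array([ 0.3997, -0.1541,  0.0367]))]
cutter_large call [(array([210., 241.]), 0.8, array([0.4035, 0.3169, 0.0812]))]
cutter_large call [(array([215., 240.]), 0.89, array([0.4153, 0.3209, 0.0008]))]
tin_cover call [(array([316., 233.]), 0.93, array([0.4302, 0.0059, 0.0917]))]
tin_cover call [(array([319., 232.]), 0.73, array([ 0.4303, -0.0034,  0.0981])), (array([262., 237.]), 0.37, array([ 0.4281,  0.1774, -0.0032]))]
tin_tray call [(array([424., 237.]), 0.61, array([ 0.4329, -0.3238,  0.0054]))]
tin_tray call [(array([423., 234.]), 0.91, array([ 0.4414, -0.3215,  0.0046])), (array([250., 188.]), 0.63, array([0.5803, 0.2157, 0.0137]))]
glass_dish call [(array([325., 186.]), 0.78, array([ 0.5895, -0.017
[... 1352 characters left out ...]
]
tin_tray call [(array([388., 339.]), 0.55, array([ 0.4255, -0.3337,  0.0028]))]
tin_tray call [(array([394., 340.]), 0.66, array([ 0.4337, -0.3421,  0.0032]))]
glass_dish call [(array([355., 205.]), 0.64, array([0.5951, 0.0014, 0.0061]))]
glass_dish call [(array([355., 216.]), 0.72, array([ 0.554 , -0.0495,  0.0308]))]
tea_light call [(array([402., 260.]), 0.75, array([ 0.5726, -0.2052,  0.0091])), (array([238., 156.]), 0.21, array([0.4232, 0.3547, 0.0097]))]
tea_light call [(array([403., 261.]), 0.77, array([ 0.5751, -0.2072,  0.0044]))]
teaspoon call [(array([308., 163.]), 0.43, array([0.5897, 0.2266, 0.0018]))]
teaspoon call [(array([309., 173.]), 0.71, array([0.5662, 0.1837, 0.0013]))]
```

```bash
python3 -c "
import cv2,numpy as np
a=cv2.imread('pics/top1.png');b=cv2.imread('pics/scene1.png');cv2.imwrite('pics/both1.png',cv2.resize(np.vstack([a,b]),(480,600)))"
```

```text
(no output)
```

View pics/top1.png

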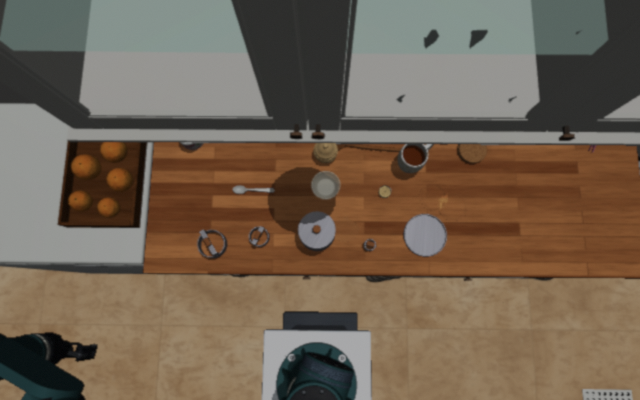

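View pics/scene1.png

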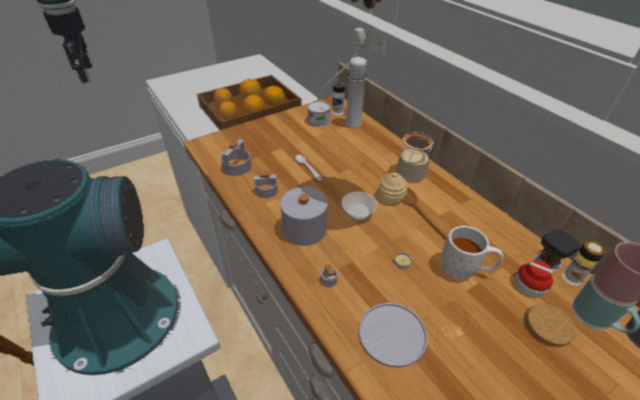

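The top view shows the large cutter at (212,243), medium (259,237), cover (316,232), small (369,243) and tray (424,236). All of them are upright. The dish (325,186), tea light (385,192) and spoon (252,189) lie behind them. Next I refine positions and bar directions from depth.

```bash
cat > m.py <<'E'
from h import *
np.set_printoptions(precision=4,suppress=True)
def circ(q):
    A=np.c_[2*q,np.ones(len(q))];s=np.linalg.lstsq(A,(q**2).sum(1),rcond=None)[0];return s[:2],np.sqrt(s[2]+s[:2]@s[:2])
G=dict(cutter_small=(.405,-.155,.044,.018),cutter_medium=(.42,.178,.064,.03),cutter_large=(.408,.315,.084,.042),tin_cover=(.43,0,.11,.0545),tin_tray=(.433,-.323,.009,.066))
if __name__=="__main__":
  vis=[]
  for n in("top","scene"):
    p=manip.read_camera(n);c=cloud(p)
    print(n,"table z",np.nanmedian(c[(abs(c[...,0]-.5)<.03)&(abs(c[...,1]-.1)<.05)][:,2]))
    for k,(x,y,h,r) in G.items():
        m=(np.hypot(c[...,0]-x,c[...,1]-y)<r+.02)
        for nm,lo,hi in(("bar",h-.013,h+.006),("body",.012,h-.02),("topdisc",.085,.0945)) if h>.01 else (("rim",.006,.012),("all",.001,.012)):
            q=c[m&(c[...,2]>lo)&(c[...,2]<hi)]
            if len(q)<6: print(k,nm,len(q));continue
            q2=q[:,:2];mu=q2.mean(0);w,V=np.linalg.eigh(np.cov(q2.T));mm=(q2.min(0)+q2.max(0))/2
            print(k,nm,len(q),"mean",q.mean(0),"mid",mm,"yaw",round(np.degrees(np.arctan2(V[1,1],V[0,1])),1),"sd",np.sqrt(w),"circ",*circ(q2))
    if n=="top": crop=p["img"][215:265,190:450]; vis.append(cv2.resize(crop,None,fx=3,fy=3,interpolation=2))
    else:
      for a,b in((232,160),(266,185),(330,275)):
        vis.append(cv2.resize(p["img"][b-25:b+25,a-30:a+30],None,fx=4,fy=4,interpolation=2))
  W=780;row=np.hstack(vis[1:]);im=np.vstack([vis[0],np.pad(row,((0,0),(0,W-row.shape[1]),(0,0)))])
  cv2.imwrite("pics/crops1.png",im[...,::-1])
E
python3 m.py
```

```text
top table z 0.0007542116540181221
cutter_small bar 51 mean [ 0.4058 -0.1551  0.0415] mid [ 0.4053 -0.1555] yaw 75.4 sd [0.0042 0.0091] circ [ 0.4056 -0.1554] 0.009911297745032117
cutter_small body 17 mean [ 0.4038 -0.1529  0.0202] mid [ 0.4051 -0.1566] yaw -163.8 sd [0.0108 0.0135] circ [ 0.4058 -0.1556] 0.017061984730232575
cutter_small topdisc 0
cutter_medium bar 79 mean [0.4281 0.1807 0.0591] mid [0.4268 0.1818] yaw 156.3 sd [0.0043 0.0147] circ [0.4282 0.182 ] 0.015221146650506421
cutter_medium body 84 mean [0.4263 0.1834 0.0279] mid [0.4277 0.1818] yaw 52.4 sd [0.018  0.0226] circ [0.4271 0.1817] 0.028754952128625808
cutter_medium topdisc 0
cutter_large bar 114 mean [0.4018 0.3223 0.0776] mid [0.405  0.3237] yaw -148.1 sd [0.0041 0.0221] circ [0.4033 0.3239] 0.022443732722478293
cutter_large body 180 mean [0.4006 0.3224 0.0315] mid [0.404  0.3245] yaw 74.4 sd [0.0259 0.031 ] circ [0.4033 0.3236] 0.040390517710071815
cutter_large topdisc 18 mean [0.4025 0.325  0.0871] mid [0.4037 0.3249] yaw -157.3 sd [0.0035 0.0066] circ [0.4039 0.3248] 0.00737401964566995
tin_cover bar 96 mean 
[... 1639 characters left out ...]
r bar 88 mean [0.4378 0.0005 0.1067] mid [0.4395 0.0022] yaw 102.8 sd [0.006  0.0064] circ [0.439  0.0023] 0.008975888127185359
tin_cover body 1103 mean [ 0.4191 -0.031   0.055 ] mid [0.4352 0.0022] yaw 148.9 sd [0.0163 0.03  ] circ [ 0.4371 -0.001 ] 0.048800565731474746
tin_cover topdisc 1160 mean [ 0.4366 -0.0011  0.0913] mid [0.4399 0.003 ] yaw 66.9 sd [0.0283 0.0289] circ [0.4388 0.0021] 0.0405976262828703
tin_tray rim 354 mean [ 0.4345 -0.3342  0.0082] mid [ 0.4381 -0.329 ] yaw -149.7 sd [0.0435 0.0463] circ [ 0.4381 -0.3292] 0.06376040793572563
tin_tray all 3321 mean [ 0.4362 -0.33    0.0033] mid [ 0.4334 -0.3244] yaw -141.2 sd [0.035  0.0359] circ [ 0.4363 -0.3273] 0.05024095754812759
```

View pics/crops1.png

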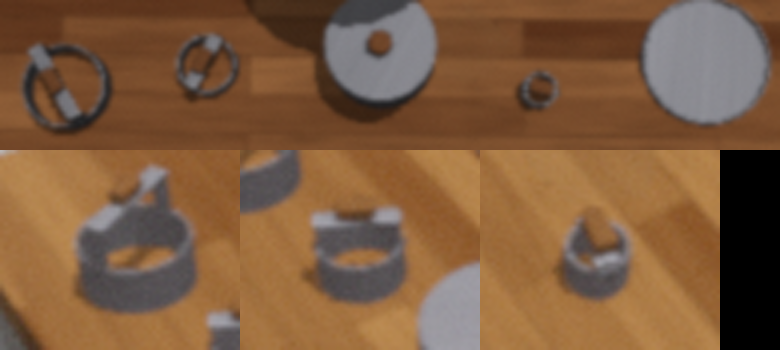

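The crops show the straps clearly. The large bar runs at about 32° in world yaw, the medium at about 157°, and the small along about 77°. Next: the tray by ellipse fit, and the tool yaw.

```bash
python3 - <<'E'
from h import *
np.set_printoptions(precision=4,suppress=True)
s=manip.state();print(s["q"],s["orientation"],s["tool_pos"],s["width"],s["clock"])
for n,(u,v) in(("top",(424,236)),("scene",(392,335))):
    p=manip.read_camera(n)
    sat=cv2.cvtColor(p["img"],cv2.COLOR_RGB2HSV)[...,1]
    m=(cv2.GaussianBlur(sat,(3,3),0)<90).astype(np.uint8)
    k,l,st,ce=cv2.connectedComponentsWithStats(m)
    cn=cv2.findContours((l==l[v,u]).astype(np.uint8),0,1)[0][0]
    e=cv2.fitEllipse(cv2.convexHull(cn)); q=np.array([world(p,a,b,.009) for a,b in cn[:,0]])[:,:2]
    c,r=cv2.minEnclosingCircle(q.astype(np.float32))
    print(n,e,world(p,*e[0],.009),c,r)
E
```

```text
[70.6974 20.5552 86.541  -0.0013 72.9069 -6.5948] [-179.9968    0.0009  167.2926] [0.132  0.5853 0.25  ] 0.08533415030519001 1.8
top ((424.7315979003906, 234.8626708984375), (42.258384704589844, 43.959537506103516), 125.61714935302734) [ 0.4379 -0.3261  0.009 ] (0.4385177195072174, -0.32611796259880066) 0.06679727882146835
scene ((392.6221008300781, 334.5087890625), (61.92814254760742, 71.55030822753906), 121.85328674316406) [ 0.4351 -0.3337  0.009 ] (0.436896413564682, -0.3294775187969208) 0.06789224594831467
```

>>> arm_command(moves=[0.034,-0.042,0,-10,0.068,-0.084,0,-20,0.102,-0.126,0,-30,0.136,-0.168,0,-40,0.17,-0.21,0,-50,0.204,-0.252,0,-60,0.238,-0.294,0,-70,0.268,-0.336,0,-80,0.271,-0.39,0,-90.3,0.272,-0.445,0,-90.3,0.273,-0.5,0,-90.3,0.273,-0.555,0,-90.3], gripper=-0.3, grip_force=40)

```text
clock: 3.4
tool_pos: [0.4051, 0.0286, 0.2503]
orientation: [179.9, -0.0, 77.0]
wrist_force: [0.9, 0.5, -0.2]
width: 0.0554
finger_force: 0.0
```

>>> arm_command(moves=[0,-0.06,-0.02,0,0,-0.12,-0.06,0,0,-0.186,-0.11,0,0,-0.186,-0.15,0,0,-0.186,-0.18,0,0,-0.186,-0.19,0,0,-0.186,-0.201,0,0,-0.186,-0.201,0])

```text
clock: 4.4
tool_pos: [0.4053, -0.1555, 0.0492]
orientation: [180.0, 0.0, 77.0]
wrist_force: [-0.3, 1.1, 0.5]
width: 0.0553
finger_force: 0.0
```

```bash
python3 - <<'E'
from h import *
o=[]
for n,(u,v) in(("top",(369,243)),("scene",(330,277))):
    p=manip.read_camera(n);o.append(cv2.resize(p["img"][v-37:v+37,u-50:u+50],None,fx=4,fy=4))
cv2.imwrite("pics/g1.png",np.hstack(o)[...,::-1])
E
```

```text
(no output)
```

View pics/g1.png

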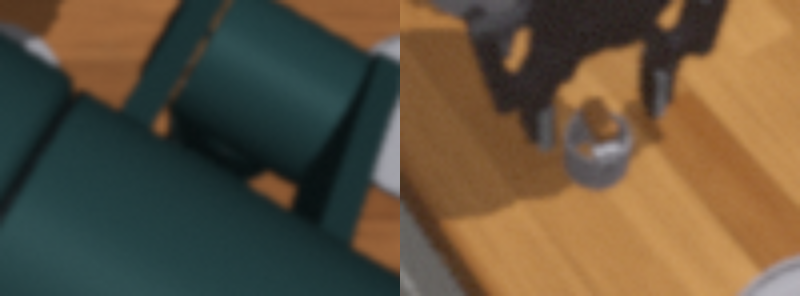

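Fingers straddle the small cutter's bar (crop ~(600,130)). Closing and lifting.

>>> arm_command(moves=[0,0,0,0,0,0,0,0,0,0,0,0,0,0,0,0,0,0,0,0,0,0,0,0,0,0,0.01,0,0,0,0.03,0,0,0,0.07,0,0,0,0.07,0], gripper=1)

```text
clock: 5.75
tool_pos: [0.4067, -0.1567, 0.1215]
orientation: [179.7, 0.1, 77.0]
wrist_force: [0.9, -0.3, -1.0]
width: 0.013
finger_force: 42.4
```

>>> arm_command(moves=[0.01,-0.05,0,0,0.02,-0.1,0,0,0.03,-0.15,-0.02,0,0.0325,-0.171,-0.035,0,0.0325,-0.171,-0.039,0,0.0325,-0.171,-0.039,0,0.0325,-0.171,-0.039,0])

```text
clock: 6.62
tool_pos: [0.4372, -0.3255, 0.0802]
orientation: [-180.0, -0.0, 77.0]
wrist_force: [0.3, 0.3, -0.1]
width: 0.013
finger_force: 42.4
```

```bash
python3 - <<'E'
from h import *
np.set_printoptions(precision=4,suppress=True)
print(manip.state()["tool_pos"])
p=manip.read_camera("scene");save(p,"s2");c=cloud(p);m=np.hypot(c[...,0]-.4375,c[...,1]+.328)<.03
for lo,hi in((.022,.03),(.03,.04),(.04,.055),(.055,.08)):
    q=c[m&(c[...,2]>lo)&(c[...,2]<hi)];print(lo,len(q),q.mean(0),q.min(0),q.max(0))
cv2.imwrite("pics/s2c.png",cv2.resize(p["img"][250:400,300:500],None,fx=4,fy=4)[...,::-1])
E
```

```text
[ 0.4372 -0.3255  0.0802]
0.022 2 [ 0.4225 -0.3337  0.0292] [ 0.4218 -0.3356  0.0289] [ 0.4233 -0.3318  0.0295]
0.03 52 [ 0.4264 -0.3328  0.0356] [ 0.4187 -0.3437  0.0309] [ 0.4447 -0.3107  0.0399]
0.04 88 [ 0.427  -0.3339  0.0483] [ 0.4181 -0.3448  0.0404] [ 0.4521 -0.3121  0.055 ]
0.055 183 [ 0.4319 -0.3335  0.0687] [ 0.4152 -0.3455  0.055 ] [ 0.4548 -0.3155  0.08  ]
```

View pics/s2c.png

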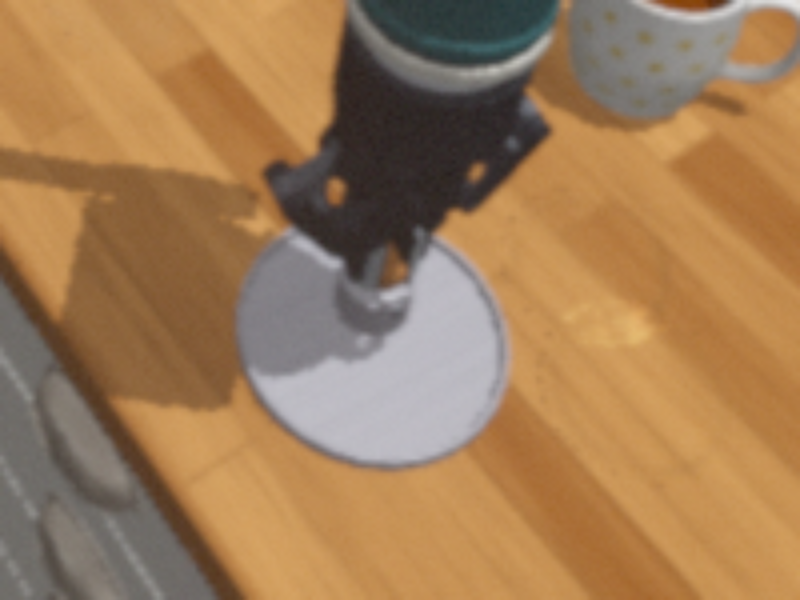

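The small cutter hangs level above the tray (ring at about (373,295) in the crop). Going down in small steps.

>>> arm_command(moves=[0,-0.0025,-0.01,0,0,-0.0025,-0.02,0,0,-0.0025,-0.024,0,0,-0.0025,-0.026,0,0,-0.0025,-0.0275,0,0,-0.0025,-0.0275,0])

```text
clock: 7.42
tool_pos: [0.4376, -0.3293, 0.0526]
orientation: [180.0, 0.0, 77.0]
wrist_force: [0.1, 0.1, -0.8]
width: 0.0131
finger_force: 42.4
```

>>> arm_command(moves=[0,0,-0.0005,0,0,0,-0.001,0,0,0,-0.001,0])

```text
clock: 7.8
tool_pos: [0.4377, -0.3294, 0.0524]
orientation: [180.0, 0.0, 77.0]
wrist_force: [-1.5, 1.3, 7.9]
width: 0.0127
finger_force: 43.5
```

>>> arm_command(moves=[0,0,0.0005,0,0,0,0.0005,0,0,0,0.0005,0,0,0,0.0005,0,0,0,0.02,0,0,0,0.06,0,0,0,0.11,0,0,0.05,0.16,0,0,0.11,0.16,10,0,0.17,0.16,20,0,0.23,0.16,30,0,0.29,0.16,40], gripper=-0.3)

```text
clock: 9.3
tool_pos: [0.4372, -0.0374, 0.2117]
orientation: [180.0, 0.0, 117.3]
wrist_force: [1.3, -0.3, -0.1]
width: 0.0555
finger_force: 0.0
```

>>> arm_command(moves=[0,0.06,0,10,-0.005,0.12,0,20,-0.0105,0.18,0,30,-0.0105,0.2215,-0.02,40,-0.0105,0.2215,-0.07,40,-0.0105,0.2215,-0.11,40,-0.0105,0.2215,-0.13,40,-0.0105,0.2215,-0.1425,40,-0.0105,0.2215,-0.1425,40])

```text
clock: 10.42
tool_pos: [0.4267, 0.1821, 0.0685]
orientation: [-179.9, -0.1, 157.0]
wrist_force: [-0.5, -0.0, 0.4]
width: 0.0555
finger_force: 0.0
```

```bash
python3 - <<'E'
from h import *
np.set_printoptions(precision=4,suppress=True)
p=manip.read_camera("scene");c=cloud(p)
m=np.hypot(c[...,0]-.4375,c[...,1]+.328)<.03
for lo,hi in((.006,.027),(.03,.055)):
    q=c[m&(c[...,2]>lo)&(c[...,2]<hi)];print(lo,len(q),q.mean(0),q.min(0),q.max(0))
o=[cv2.resize(p["img"][v-37:v+37,u-50:u+50],None,fx=4,fy=4) for u,v in((268,180),(385,330))]
cv2.imwrite("pics/g2.png",np.hstack(o)[...,::-1])
E
```

```text
0.006 126 [ 0.4283 -0.3344  0.017 ] [ 0.4187 -0.349   0.0061] [ 0.4605 -0.3129  0.027 ]
0.03 162 [ 0.4347 -0.3328  0.0415] [ 0.4194 -0.3472  0.03  ] [ 0.4527 -0.3138  0.0493]
```

View pics/g2.png

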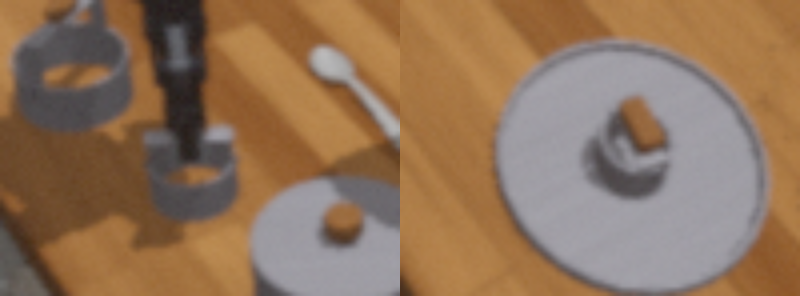

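The small cutter stands upright at the tray's centre, and the fingers straddle the medium's bar at mid length. Gripping.

>>> arm_command(moves=[0,0,0,0,0,0,0,0,0,0,0,0,0,0,0,0,0,0,0,0,0,0,0,0,0,0,0.01,0,0,0,0.05,0,0,0,0.1,0,0,0,0.15,0,0,-0.05,0.15,0,0,-0.11,0.15,0], gripper=1)

```text
clock: 11.98
tool_pos: [0.4275, 0.0719, 0.2203]
orientation: [179.9, 0.1, 157.2]
wrist_force: [1.7, -0.7, -0.7]
width: 0.0128
finger_force: 43.4
```

>>> arm_command(moves=[0,-0.06,0,0,0,-0.12,0,0,0,-0.18,0,0,0,-0.24,0,0,0.005,-0.3,0,0,0.01,-0.36,-0.02,0,0.0105,-0.4015,-0.06,0,0.0105,-0.4015,-0.09,0,0.0105,-0.4015,-0.09,0,0.0105,-0.4015,-0.09,0])

```text
clock: 13.22
tool_pos: [0.4378, -0.329, 0.13]
orientation: [-180.0, 0.0, 157.0]
wrist_force: [0.3, -0.2, -1.1]
width: 0.0129
finger_force: 43.4
```

```bash
cat > hov.py <<'E'
from h import *
import sys
from scipy.optimize import least_squares
np.set_printoptions(precision=4,suppress=True)
R,lo,hi,name=float(sys.argv[1]),float(sys.argv[2]),float(sys.argv[3]),sys.argv[4]
print(manip.state()["tool_pos"])
p=manip.read_camera("scene");c=cloud(p)
m=np.hypot(c[...,0]-.4375,c[...,1]+.329)<R+.02
q=c[m&(c[...,2]>lo)&(c[...,2]<hi)]
Q=q[(q[:,0]-.4375)*-.8+(q[:,1]+.329)*-.6>.3*R]  # outer face toward camera
f=least_squares(lambda s:np.hypot(Q[:,0]-s[0],Q[:,1]-s[1])-R,[.4375,-.329],loss="soft_l1",f_scale=.001)
print(len(q),len(Q),"min",q.min(0),"max",q.max(0),"ring",f.x,"rms",np.sqrt((f.fun**2).mean()))
cv2.imwrite(f"pics/{name}.png",cv2.resize(p["img"][230:400,300:480],None,fx=3,fy=3)[...,::-1])
E
python3 hov.py .03 .065 .085 h2
```

```text
[ 0.4378 -0.329   0.13  ]
232 182 min [ 0.4076 -0.3591  0.065 ] max [ 0.4656 -0.3008  0.085 ] ring [ 0.4383 -0.3286] rms 0.000603081700563416
```

View pics/h2.png

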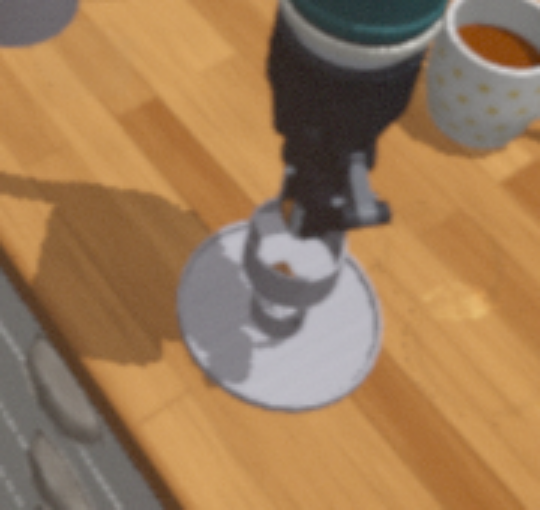

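The medium ring hangs level above the small cutter (crop ~(295,262)), within about 1 mm of centre. Lowering.

>>> arm_command(moves=[-0.001,-0.001,-0.005,0,-0.001,-0.001,-0.02,0,-0.001,-0.001,-0.035,0,-0.001,-0.001,-0.045,0,-0.001,-0.001,-0.052,0,-0.001,-0.001,-0.055,0,-0.001,-0.001,-0.0565,0,-0.001,-0.001,-0.057,0,-0.001,-0.001,-0.057,0])

```text
clock: 14.4
tool_pos: [0.4365, -0.3304, 0.0724]
orientation: [-180.0, 0.0, 157.0]
wrist_force: [-2.1, -0.6, 3.6]
width: 0.0127
finger_force: 43.8
```

>>> arm_command(moves=[0,0,0,0,0,0,0,0,0,0,0,0,0,0,0,0,0,0,0.02,0,0,0,0.06,0,0,0,0.11,0,0,0.05,0.15,-10,0,0.11,0.15,-20,0,0.17,0.15,-30,0,0.23,0.15,-40,0,0.29,0.15,-50], gripper=-0.3)

```text
clock: 15.9
tool_pos: [0.4368, -0.0506, 0.2222]
orientation: [180.0, 0.0, 108.5]
wrist_force: [0.9, -0.3, -0.2]
width: 0.0554
finger_force: 0.0
```

>>> arm_command(moves=[-0.003,0.06,0,-10,-0.006,0.12,0,-20,-0.01,0.18,0,-30,-0.018,0.24,0,-40,-0.025,0.3,0,-50,-0.033,0.34,0,-60,-0.033,0.365,0,-70,-0.033,0.365,-0.04,-75,-0.033,0.365,-0.08,-75,-0.033,0.365,-0.11,-75,-0.033,0.365,-0.133,-75,-0.033,0.365,-0.133,-75])

```text
clock: 17.4
tool_pos: [0.4028, 0.3119, 0.0875]
orientation: [-180.0, 0.2, 33.8]
wrist_force: [-0.6, -0.3, 0.5]
width: 0.0559
finger_force: 0.0
```

```bash
python3 - <<'E'
from h import *
p=manip.read_camera("scene")
o=[cv2.resize(p["img"][v-37:v+37,u-50:u+50],None,fx=4,fy=4) for u,v in((238,155),(385,325))]
cv2.imwrite("pics/g3.png",np.hstack(o)[...,::-1])
E
```

```text
(no output)
```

View pics/g3.png

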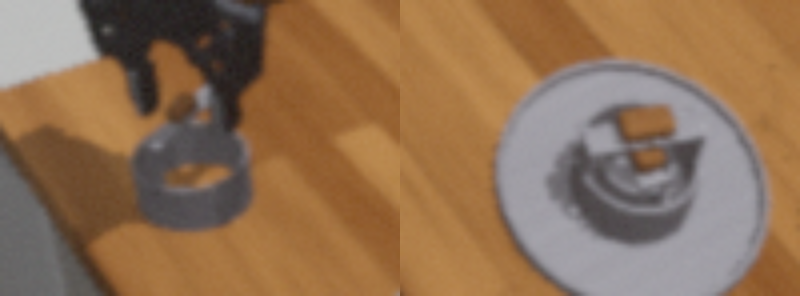

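The medium stands flat around the small, both centred. Over the large cutter the fingers straddle the bar but are about 11 mm short in y, so I correct that and then grip.

>>> arm_command(moves=[0.0005,0.006,0.0015,-1,0.0005,0.0115,0.0015,-2,0.0005,0.0115,0.0015,-2,0.0005,0.0115,0.0015,-2])

```text
clock: 17.95
tool_pos: [0.4047, 0.3243, 0.0908]
orientation: [-180.0, -0.0, 31.8]
wrist_force: [-0.1, 0.5, -0.4]
width: 0.0554
finger_force: 0.0
```

>>> arm_command(moves=[0,0,0,0,0,0,0,0,0,0,0,0,0,0,0,0,0,0,0,0,0,0,0,0,0,0,0.01,0,0,0,0.05,0,0,0,0.1,0,0,0,0.15,0,0,0,0.15,0], gripper=1)

```text
clock: 19.32
tool_pos: [0.4071, 0.3258, 0.2451]
orientation: [-180.0, -0.5, 31.8]
wrist_force: [0.9, 0.8, -1.6]
width: 0.0128
finger_force: 40.0
```

>>> arm_command(moves=[0.002,-0.05,0,0,0.005,-0.1,0,0,0.008,-0.15,0,0,0.01,-0.2,0,0,0.012,-0.25,0,0,0.015,-0.3,0,0,0.018,-0.35,0,0,0.02,-0.4,0,0,0.025,-0.45,0,0,0.028,-0.5,0,0,0.028,-0.5,0,0])

```text
clock: 20.7
tool_pos: [0.4327, -0.1789, 0.2397]
orientation: [180.0, 0.0, 31.5]
wrist_force: [-0.1, 1.5, -0.9]
width: 0.0126
finger_force: 40.1
```

>>> arm_command(moves=[0.002,-0.05,0,0,0.004,-0.1,0,0,0.004,-0.154,0,0,0.004,-0.154,-0.03,0,0.004,-0.154,-0.06,0,0.004,-0.154,-0.07,0,0.004,-0.154,-0.07,0,0.004,-0.154,-0.07,0])

```text
clock: 21.7
tool_pos: [0.4373, -0.33, 0.1715]
orientation: [179.9, -0.0, 31.8]
wrist_force: [-0.0, 0.1, -1.0]
width: 0.0127
finger_force: 40.0
```

```bash
python3 hov.py .042 .085 .112 h3
```

```text
[ 0.4373 -0.33    0.1715]
642 379 min [ 0.3937 -0.3723  0.085 ] max [ 0.4768 -0.2892  0.1119] ring [ 0.4364 -0.3298] rms 0.0005412790636343169
```

View pics/h3.png

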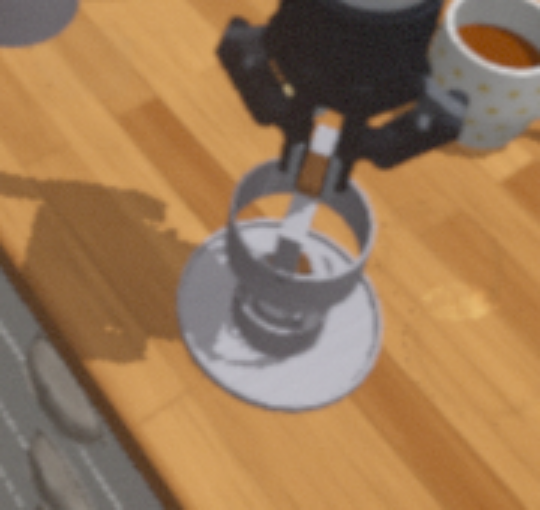

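The large ring hangs level and within 1 mm of centre. Lowering.

>>> arm_command(moves=[0,0,-0.01,0,0,0,-0.025,0,0,0,-0.04,0,0,0,-0.055,0,0,0,-0.065,0,0,0,-0.072,0,0,0,-0.075,0,0,0,-0.0765,0,0,0,-0.0765,0])

```text
clock: 22.88
tool_pos: [0.4368, -0.3301, 0.0942]
orientation: [180.0, -0.0, 31.8]
wrist_force: [-0.1, -0.1, -0.8]
width: 0.013
finger_force: 40.0
```

>>> arm_command(moves=[0,0,-0.0005,0,0,0,-0.001,0,0,0,-0.0015,0,0,0,-0.0015,0])

```text
clock: 23.38
tool_pos: [0.4369, -0.3302, 0.0936]
orientation: [179.9, -0.0, 31.8]
wrist_force: [-1.8, 0.6, 8.6]
width: 0.0125
finger_force: 41.2
```

>>> arm_command(moves=[0,0,0.0005,0,0,0,0.0005,0,0,0,0.0005,0,0,0,0.0005,0,0,0,0.02,0,0,0,0.06,0,0,0,0.1,0,0,0.05,0.1,0,0,0.1,0.1,0,0,0.15,0.1,0,0,0.2,0.1,0,0,0.2,0.1,0], gripper=-0.3)

```text
clock: 24.88
tool_pos: [0.4355, -0.1268, 0.1923]
orientation: [-179.9, 0.0, 32.0]
wrist_force: [-0.1, 0.6, -0.5]
width: 0.0556
finger_force: 0.0
```

>>> arm_command(moves=[0.002,0.05,0,0,0.002,0.1,0,0,0.002,0.133,0,0,0.002,0.133,-0.03,0,0.002,0.133,-0.03,0])

```text
clock: 25.5
tool_pos: [0.4375, 0.0028, 0.1612]
orientation: [-179.9, 0.2, 31.8]
wrist_force: [-0.3, -0.9, 0.4]
width: 0.0554
finger_force: 0.0
```

```bash
python3 - <<'E'
from h import *
np.set_printoptions(precision=4,suppress=True)
p=manip.read_camera("scene");c=cloud(p)
m=np.hypot(c[...,0]-.4375,c[...,1]+.329)<.06
for lo,hi in((.012,.04),(.07,.1)):
    q=c[m&(c[...,2]>lo)&(c[...,2]<hi)];print(lo,q.mean(0),q.min(0),q.max(0))
o=[cv2.resize(p["img"][v-37:v+37,u-50:u+50],None,fx=4,fy=4) for u,v in((302,200),(385,310))]
cv2.imwrite("pics/g4.png",np.hstack(o)[...,::-1])
E
```

```text
0.012 [ 0.4298 -0.3358  0.0278] [ 0.3931 -0.3723  0.0121] [ 0.4777 -0.2882  0.04  ]
0.07 [ 0.4311 -0.3331  0.0782] [ 0.3977 -0.3563  0.0714] [ 0.4703 -0.3044  0.089 ]
```

View pics/g4.png

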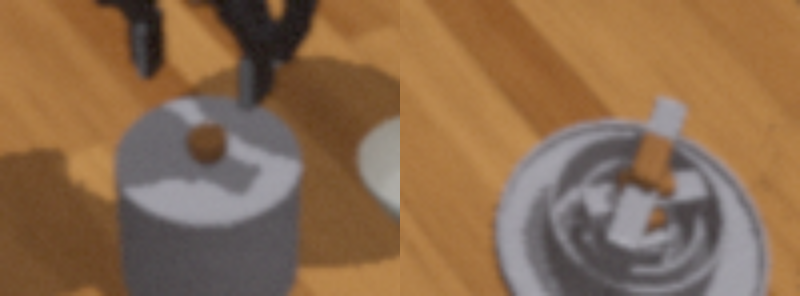

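All three cutters are nested and standing flat. The fingers are above the cover's knob (crop (205,145)), so I go down and grip.

>>> arm_command(moves=[0.0015,0,-0.02,0,0.0015,0,-0.035,0,0.0015,0,-0.0445,0,0.0015,0,-0.0445,0])

```text
clock: 26.05
tool_pos: [0.4402, 0.0026, 0.118]
orientation: [-180.0, 0.0, 31.7]
wrist_force: [-0.2, -0.3, 0.2]
width: 0.056
finger_force: 0.0
```

>>> arm_command(moves=[0,0,0,0,0,0,0,0,0,0,0,0,0,0,0,0,0,0,0,0,0,0,0,0,0,0,0.01,0,0,0,0.04,0,0,0,0.08,0,0,0,0.12,0,0,0,0.12,0,0,0,0.12,0], gripper=1, grip_force=70)

```text
clock: 27.55
tool_pos: [0.4395, 0.0032, 0.2378]
orientation: [-180.0, 0.0, 31.8]
wrist_force: [0.2, -0.0, -1.9]
width: 0.0205
finger_force: 69.0
```

>>> arm_command(moves=[0,-0.04,0,0,0,-0.08,0,0,0,-0.12,0,0,-0.001,-0.16,0,0,-0.002,-0.2,0,0,-0.003,-0.24,0,0,-0.003,-0.28,0,0,-0.003,-0.31,0,0,-0.003,-0.333,0,0,-0.003,-0.333,0,0,-0.003,-0.333,0,0])

```text
clock: 28.92
tool_pos: [0.4366, -0.3287, 0.2372]
orientation: [-179.9, 0.0, 31.8]
wrist_force: [-0.3, 0.1, -2.9]
width: 0.0205
finger_force: 69.0
```

```bash
python3 hov.py .0545 .13 .2 h4
```

```text
[ 0.4366 -0.3287  0.2372]
1589 1556 min [ 0.3807 -0.3829  0.13  ] max [ 0.4575 -0.2904  0.2   ] ring [ 0.4365 -0.3272] rms 0.0005325301744158853
```

View pics/h4.png

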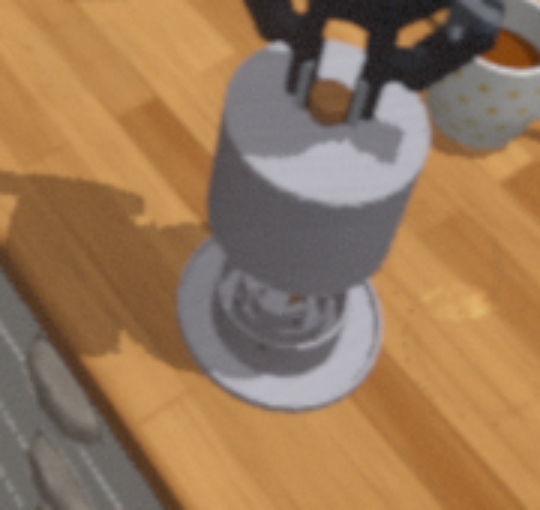

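The cover hangs level above the nest, about 2.5 mm off in y; correcting that while lowering.

>>> arm_command(moves=[0,-0.0025,-0.01,0,0,-0.0025,-0.025,0,0,-0.0025,-0.04,0,0,-0.0025,-0.055,0,0,-0.0025,-0.07,0,0,-0.0025,-0.085,0,0,-0.0025,-0.095,0,0,-0.0025,-0.103,0,0,-0.0025,-0.109,0,0,-0.0025,-0.113,0,0,-0.0025,-0.115,0,0,-0.0025,-0.115,0])

```text
clock: 30.48
tool_pos: [0.4372, -0.3325, 0.1231]
orientation: [180.0, -0.0, 31.8]
wrist_force: [0.5, 0.2, -1.7]
width: 0.0203
finger_force: 69.0
```

>>> arm_command(moves=[0,0,-0.0005,0,0,0,-0.001,0,0,0,-0.0015,0,0,0,-0.002,0,0,0,-0.002,0])

```text
clock: 31.1
tool_pos: [0.437, -0.3322, 0.1219]
orientation: [-180.0, -0.0, 31.8]
wrist_force: [-2.8, 2.4, 7.6]
width: 0.0207
finger_force: 70.3
```

```bash
python3 hov.py .0545 .02 .085 h5; python3 - <<'E'
from h import *
p=manip.read_camera("scene");c=cloud(p)
m=(np.hypot(c[...,0]-.4375,c[...,1]+.329)<.05)&(c[...,2]>.085)&(c[...,2]<.102)
q=c[m];A=np.c_[q[:,0]-.4375,q[:,1]+.329,np.ones(len(q))];print(np.linalg.lstsq(A,q[:,2],rcond=None)[0],len(q))
E
```

```text
[ 0.437  -0.3322  0.1219]
1049 1038 min [ 0.3813 -0.3859  0.0201] max [ 0.458  -0.2948  0.085 ] ring [ 0.437  -0.3309] rms 0.0005002194010363307
[-0.00485553  0.00244458  0.0944661 ] 1530
```

View pics/h5.png

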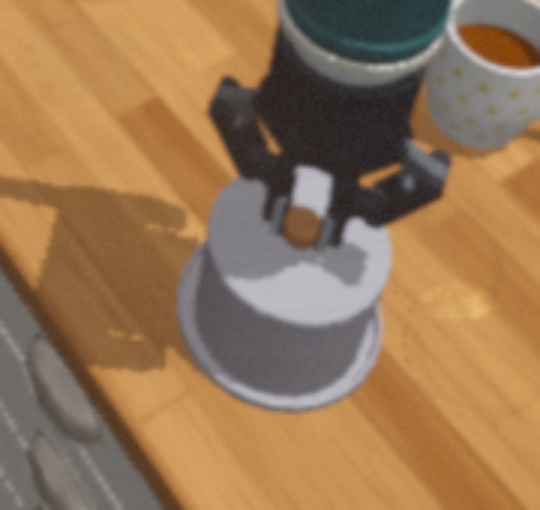

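The cover sits flat inside the rim: its top is at 0.0945, level, and it is within 1.5 mm of centre. Releasing and retreating upward.

>>> arm_command(moves=[0,0,0.001,0,0,0,0.001,0,0,0,0.001,0,0,0,0.001,0,0,0,0.001,0,0,0,0.02,0,0,0,0.05,0,0,0,0.1,0,0,0,0.14,0,0,0.05,0.14,0,0,0.1,0.14,0,0,0.1,0.14,0], gripper=-0.3)

```text
clock: 32.7
tool_pos: [0.4362, -0.2292, 0.2609]
orientation: [-179.9, -0.0, 31.9]
wrist_force: [0.1, -0.1, 0.6]
width: 0.0558
finger_force: 0.0
```

```bash
python3 hov.py .0545 .02 .085 fin
```

```text
[ 0.4362 -0.2292  0.2609]
1039 1029 min [ 0.3814 -0.3858  0.0201] max [ 0.4577 -0.2949  0.0849] ring [ 0.4367 -0.3305] rms 0.0005064387181480423
```

View pics/fin.png

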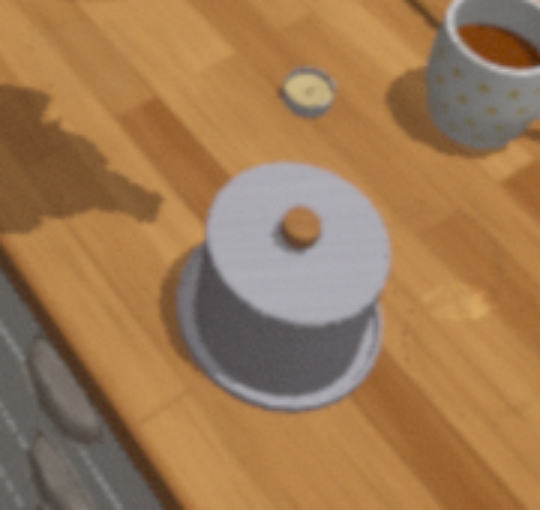

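The cover sits flat inside the tray rim, the gripper is clear, and the tea light (308,92) is untouched.

```bash
python3 -c "
from workcell import manip
print(manip.sign_off())"
```

```text
the job is handed in; nothing more can be done
None
```

The three cutters are nested upright in the middle of the tray, the cover sits flat inside the rim within about 1.5 mm of centre, and the job was handed in at about 33 s of the allowed 112 s; the arm never went near the dish, tea light or spoon.

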